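# Stand up a toppled optic mould, push it into its dock and shut the keeper

## Robot

A 6-joint arm with a two-finger parallel gripper is mounted at the origin on a cart in front of the work surface, level with it; the furniture and walls round the work are solid. World frame = base frame: x ahead of the robot, y to its left, z up, the work surface at z = 0. Lengths are in m, angles in rad, forces in N, time in s.
With the tool pointing down it reaches from about 0.375 to 0.975 m from the base axis. Payload 3.8 kg.
Tool frame: the origin (TCP) lies at the very end of the fingers, on their centre line; the grasp point (between the pads) lies 19 mm behind it; z points along the fingers, y is the line along which they close (so a half turn about z gives the same grasp; the last joint's range is limited). The gripper opens to 85 mm and grips with 20 to 120 N. Pads are 22 mm wide; open, the fingers measure 114 mm over their backs; the gripper's body (76 mm by 85 mm) begins 54 mm behind the grasp point. The pads swing forward as they close: fully open they stand 13 mm farther back than shut.
Start: joints at [-0.037, 0.264, 1.604, -0, 1.274, -0.037], TCP at [0.675, -0, 0.231] pointing down, gripper open.
Joint ranges: [-2.63, 2.63], [-0.94, 2.18], [0.31, 2.57], [-1.31, 4.45], [0, 2.66], [-2.55, 2.55]. Speed limits (rad/s): [2.57, 2.57, 3.14, 3.14, 3.14, 3.14].

## Interface

Orientations are given as a rotation vector (axis times angle).
In Python, from workcell import read_state, read_camera, calibration, finish_job gives the robot as it stands.
- The arm moves only by the tool step_arm, never from a script. Its argument "commands" is a list of rows, each an object of numbers: "fingers": the gripper's target within -1 to 1 (shut at 1, half-way at 0, fully open at -1); "dx", "dy", "dz": the shift along the tool's x, y, z in m; "roll": the turn about the tool's z in degrees. In form: [{"fingers": .., "dx": .., "dy": .., "dz": .., "roll": ..}, ...]. A call has 1 to 8 rows; each row is the pose to reach, as a shift and turn from the pose commanded when the call began, along the tool's axes at that moment; what a row does not reach only later rows make up. A row lasts 1/8 s, in which the tool goes at most 62.5 mm and 10.7 degrees, less where a joint would pass 70% of its speed; a pose out of reach is approached as far as the arm can. A call with a gripper value outside its range is refused whole. The fingers move at their own pace and stop on an object; "squeeze" is the grip in N (left out, the last holds). Time passes only in rows, so rows that repeat a pose let the fingers close. It gives the time, the measured TCP pose, the force, the opening and the grip force at its end, in the units of the state.
- read_state(): the state, without advancing time (a new reading comes with each control period).
- read_camera(name): name is "scene" or "side" or "wrist"; returns (picture, depth): 384x512x3 uint8, blue, green, red; 384x512 float32, m along the optical axis (not along the pixel's ray), 0 where there is no reading.
- calibration(name): a dict with "intrinsics" (3x3 intrinsics, pixels), "k1" (the pictures are not rectified: a ray, as slopes to the right and down, at radius r is drawn at 1 + k1 r^2 times it, then the intrinsics apply), "world_to_cam" (4x4, takes a point from world to camera coordinates). Camera axes: x right, y up, looking along -z (the intrinsics and any distortion apply to the point x, -y, -z); pixel columns grow to the right and rows downward; lengths in m; the calibration is good to about 2 mm. A picture is of the moment at which its call begins: read the wrist's pose just before it. calibration takes no time and is no camera call; for the wrist camera it gives the pose at the moment of the call.
- finish_job(): hands the job in; it is judged then, once.
The state is a dict: "time": time; "q": joint angles; "joint_vel": joint speeds; "joint_torque": joint torques, N m; "tool_pos": TCP position; "tcp_rot": TCP orientation; "wrist_force": force on the tool from outside, world axes, zero at the start; "torque": the same for the moment, N m; "width": opening from 0.0 (shut) to 1.0 (fully open); "grip_force": force on a finger pad.
Only numpy, scipy, OpenCV 4.12 (cv2) and the standard library are available. Lean on these libraries where they do the work, as an engineer would, in place of code of your own. Each camera call takes 0.05 s, during which the arm holds its last target. There are 200 camera calls.

## Task

The brass optic mould has toppled over on the bench. By pushing alone, without ever lifting it clear of the bench, tip it up so that it stands on its foot with its mouth upwards, then push it along the bench fully home into the three-sided steel dock, and push the red keeper shut across the dock behind it, so that the mould is held in place for the next gather of glass. Leave the other things on the bench where they are.

Things in the scene. Friction and masses are not known exactly. Their poses are not given: they have to be found in the camera images.
- mould_centre (a point): centre of the pale brass optic mould, a round pot 68 mm across, 54 mm from foot to mouth, straight outside, ribbed inside; on its axis, 27 mm from the foot; z axis points from foot out of the mouth. It starts on its side (z level, this point 34 mm up), mouth roughly to the robot's right (-y), foot roughly towards the dock. Standing: this point is 27 mm up, z axis up
- mould: the same mould, origin at the centre of the foot's underside. About 0.55 kg, balance point 24 mm from the foot; rim about 10 mm wide; friction on the bench 0.5 to 0.7. A level push at the top of the lying rim may only slide it; a push forwards and upwards, on an arc about the foot's lower edge, tips it on to its foot (its centre then moves some 60 mm footwards)
- dock_seat (a point): fixed dock of dark steel rails 14 mm high, three-sided, no floor. This point lies on the bench where the foot's centre belongs; x axis points into the dock (roughly to the robot's left, +y), z up. Inner faces: back rail at x = +36 mm, side rails at y = +36.5 and -36.5 mm; from x = -17 to -37 mm the side rails flare out by about 10 mm each
- keeper (a joint): angle of the red keeper bar, rad: 0 = shut across the dock's mouth (a stop), grows as it opens, starts at 1.6 to 1.85. At angle q it points from its pivot along (-sin q, +cos q) in x, y of dock_seat. Light friction (under 1 N at the pin), stays where left. Shut, its inner face is at x = -38 mm, so it shuts only behind a mould that is home
- keeper_pivot (a point): pivot of the keeper, at x = -44 mm, y = -53 mm of dock_seat, axis vertical, 5 mm above the bench. The keeper is a bar 12 mm wide reaching 110 mm from here, its top 16 mm above the bench
- keeper_pin (a point): upright finger pin with a black cap on the keeper, 10 mm thick (cap 13 mm), 70 mm from the pivot, its top 47 mm above the bench; this point is on its axis, 30 mm above the bench. Pushed sideways it swings the keeper
- tumbler_clear: bystander: clear glass tumbler, 56 mm wide, 70 mm high, origin under its centre
- cork_big: bystander: cork stopper, 33 mm wide, 32 mm high, origin under its centre
- tumbler_amber: bystander: amber tumbler, 62 mm wide, 82 mm high, origin under its centre
- pigment_jar3: bystander: ochre jar with a black cap, 54 mm wide, 88 mm high, origin under its centre

How it is judged:
By the outcome, as a careful person would: the job done as asked, in the order asked, and still so for the second after the job is handed in, with the robot touching nothing.
It also fails if it takes over 72 s, if anything falls off the work surface, if the arm or the gripper's body presses on something with over 40 N, if the wrist force passes 120 N, or if a joint passes its speed limit or range.

## Working session

There is one attempt and no reset: what is moved stays moved. The work goes in short steps, Python scripts to look and compute and a tool call to move; the robot and the scene stay as the last step left them, time stands still between calls to the robot, and variables do not carry over. Pictures are saved under pics/ and viewed, at most 10 in all, crops included, and the job is handed in when it is done.

Besides the shell and the picture viewer there is one more tool, called after "Emit:" as a command line: name --argument value ..., lists and objects as JSON in quotes. step_arm: Moves the arm, as the interface text tells. Its arguments: {"type":"object","properties":{"commands":{"type":"array","items":{"type":"object","properties":{"fingers":{"type":"number"},"dx":{"type":"number"},"dy":{"type":"number"},"dz":{"type":"number"},"roll":{"type":"number"}}}},"squeeze":{"type":"number"}},"required":["commands"]}

```bash
mkdir -p pics; cat > h.py <<'E'
import numpy as np, cv2
from workcell import *
def snap(n,f=None):
    c=calibration(n); im,d=read_camera(n)
    if f: cv2.imwrite('pics/'+f,im)
    np.savez('/tmp/%s.npz'%n,im=im,d=d,**{k:np.array(v) for k,v in c.items()})
    return im,d,c
def ray(c,u,v):
    K=np.array(c['intrinsics']);k=float(c['k1'])
    p=np.array([(u-K[0,2])/K[0,0],(v-K[1,2])/K[1,1]]);s=p.copy()
    for _ in range(20): s=p/(1+k*(s@s))
    T=np.linalg.inv(np.array(c['world_to_cam']))
    return T[:3,3],T[:3,:3]@np.array([s[0],-s[1],-1])
def atz(c,u,v,z):
    o,r=ray(c,u,v); return o+r*(z-o[2])/r[2]
def atd(c,u,v,d):
    o,r=ray(c,u,v); return o+r*d
def cloud(c,d):
    K=np.array(c['intrinsics']);k=float(c['k1']);h,w=d.shape
    u,v=np.meshgrid(np.arange(w),np.arange(h))
    p=np.stack([(u-K[0,2])/K[0,0],(v-K[1,2])/K[1,1]],-1);s=p.copy()
    for _ in range(20): s=p/(1+k*(s**2).sum(-1,keepdims=True))
    P=np.stack([s[...,0]*d,-s[...,1]*d,-d],-1)
    T=np.linalg.inv(np.array(c['world_to_cam']))
    return P@T[:3,:3].T+T[:3,3]
def proj(c,P):
    K=np.array(c['intrinsics']);k=float(c['k1']);T=np.array(c['world_to_cam'])
    q=T[:3,:3]@np.array(P)+T[:3,3]; s=np.array([q[0],-q[1]])/-q[2]; s=s*(1+k*(s@s))
    return K[0,0]*s[0]+K[0,2],K[1,1]*s[1]+K[1,2]
E
python3 - <<'E'
from h import *
a=read_state();print(a['tool_pos'],a['tcp_rot'],a['wrist_force'],a['time'])
for n in ['scene','side','wrist']:
    im,d,c=snap(n,n+'0.png');T=np.linalg.inv(c['world_to_cam']);print(n,T[:3,3],-T[:3,2])
E
```

```text
[6.74275733e-01 4.84710672e-05 2.29944848e-01] [-2.22024606 -2.22031224  0.00238301] [ 0.72833183  0.14962514 -0.02821417] 0.0
scene [ 0.00979893 -0.68330719  0.54459599] [ 0.46607273  0.74099345 -0.48343037]
side [-0.04573354  0.99956528  0.65023713] [ 0.43632002 -0.76079236 -0.48043712]
wrist [0.67516264 0.08205214 0.37292227] [-0.00219722 -0.31702299 -0.94841531]
```

View pics/scene0.png

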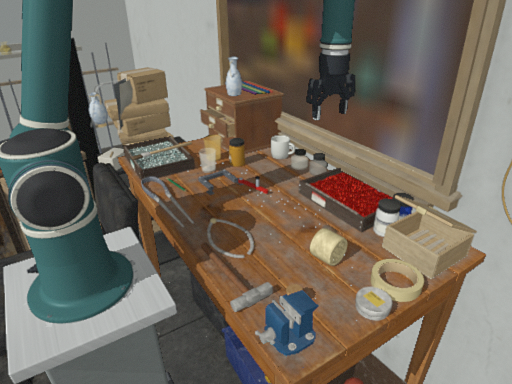

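View pics/wrist0.png

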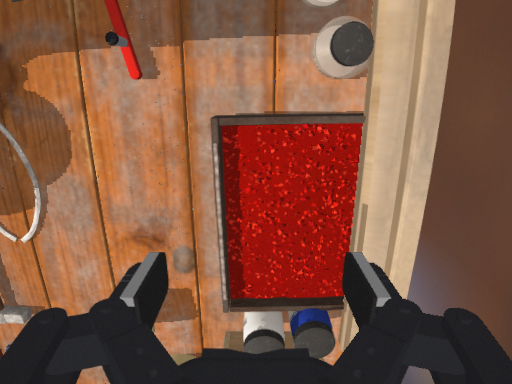

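```bash
python3 - <<'E'
from h import *
im=cv2.imread('pics/scene0.png');s=cv2.imread('pics/side0.png')
a=cv2.resize(im[130:280,150:400],None,fx=3.2,fy=3.2,interpolation=cv2.INTER_CUBIC)[:480]
cv2.imwrite('pics/c1.png',a)
cv2.imwrite('pics/s1.png',cv2.resize(s,None,fx=1.5,fy=1.5,interpolation=cv2.INTER_CUBIC))
E
```

```text
(no output)
```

View pics/c1.png

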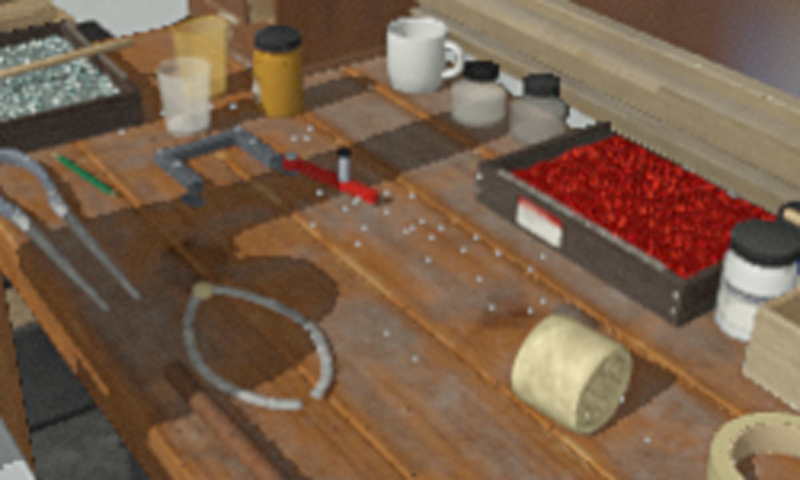

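View pics/s1.png

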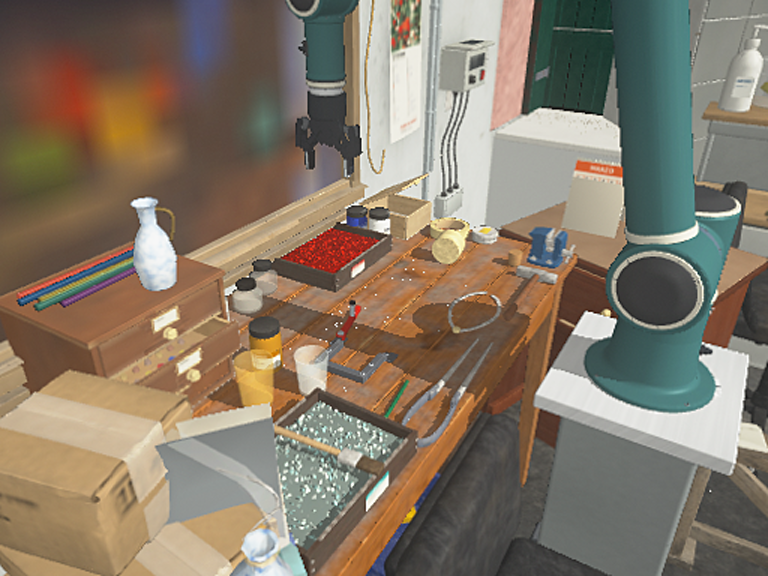

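```bash
python3 - <<'E'
from h import *
for n in ['scene','side']:
    z=np.load('/tmp/%s.npz'%n);P=cloud(z,z['d']);im=z['im'].astype(int)
    ok=z['d']>0
    m=ok&(P[...,2]>0.012)&(P[...,2]<.08)&(P[...,0]>.3)&(P[...,0]<.8)
    B,G,R=im[...,0],im[...,1],im[...,2]
    # mould
    mm=m.copy()
    if n=='scene': mm[:, :300]=0;mm[:,360:]=0;mm[:220]=0;mm[275:]=0
    else:
        mm[:,280:]=0;mm[:, :312-30]=0;mm[:140]=0;mm[180:]=0
        mm=m.copy(); w=np.zeros_like(mm); w[148:180,284:316]=1; mm&=w>0
    q=P[mm];
    print(n,'mould n',len(q)); 
    if len(q): print(np.percentile(q,[1,50,99],axis=0).round(4))
    r=m&(R>150)&(G<60)&(B<70)&(P[...,1]>.1)&(P[...,2]<.03)
    q=P[r];print('red',len(q)); 
    if len(q): print(q.min(0).round(3),q.max(0).round(3),np.median(q[:,2]))
    bench=ok&(P[...,0]>.4)&(P[...,0]<.6)&(abs(P[...,1])<.1);print('bench z',np.median(P[bench][:,2]))
z=np.load('/tmp/scene.npz')
for nm,(u,v),h in [('front end of left rail',(195,190),.014),('left corner',(163,156),.014),('far corner',(243,130),.014),('right end',(282,158),.014),('kbase',(292,160),.016),('kend',(380,195),.016),('cap',(343,152),.047),('mould rim top',(598,322),.068)]:
    print(nm,atz(z,150+u/3.2,130+v/3.2,h).round(4))
z=np.load('/tmp/wrist.npz')
for nm,(u,v),h in [('pincap',(112,39),.047),('kend',(136,78),.016),('k2',(108,0),.016),]:
    print(nm,atz(z,u,v,h).round(4))
E
```

```text
scene mould n 943
[[ 0.4546 -0.254   0.0127]
 [ 0.4766 -0.2321  0.0482]
 [ 0.6317 -0.1631  0.0676]]
red 18
[0.525 0.102 0.012] [0.544 0.129 0.017] 0.013734050323689517
bench z -0.0015807913438671828
side mould n 489
[[ 0.4565 -0.399   0.0122]
 [ 0.4952 -0.2033  0.0354]
 [ 0.5957 -0.1874  0.0686]]
red 21
[0.504 0.101 0.012] [0.543 0.211 0.017] 0.01599805012532074
bench z 0.0001686787030316106
front end of left rail [0.4049 0.1916 0.014 ]
left corner [0.4094 0.2711 0.014 ]
far corner [0.5028 0.2779 0.014 ]
right end [0.505  0.2019 0.014 ]
kbase [0.5091 0.1896 0.016 ]
kend [0.5412 0.0851 0.016 ]
cap [0.5273 0.1257 0.047 ]
mould rim top [ 0.5135 -0.2222  0.068 ]
pincap [0.5334 0.1335 0.047 ]
kend [0.5428 0.0971 0.016 ]
k2 [0.5194 0.1776 0.016 ]
```

Emit:
step_arm --commands '[{"fingers": -0.2,"dx": 0.06,"dy": -0.04,"dz": 0},{"dx": 0.11,"dy": -0.08,"dz": 0},{"dx": 0.16,"dy": -0.12,"dz": 0},{"dx": 0.2,"dy": -0.16,"dz": 0},{"dx": 0.23,"dy": -0.2,"dz": 0},{"dx": 0.23,"dy": -0.2,"dz": 0}]'

```text
invalid input
```

```bash
python3 - <<'E'
from h import *
a=read_state();print(a['tool_pos'],a['tcp_rot'],a['width'],a['time'])
im,d,c=snap('wrist')
cv2.imwrite('pics/w1.png',cv2.resize(im,None,fx=1.5,fy=1.5,interpolation=cv2.INTER_CUBIC))
E
```

```text
[6.74410597e-01 9.00928138e-06 2.30235614e-01] [-2.22054174e+00 -2.22047474e+00  1.95068143e-03] 0.9987338667953756 0.15
```

View pics/w1.png

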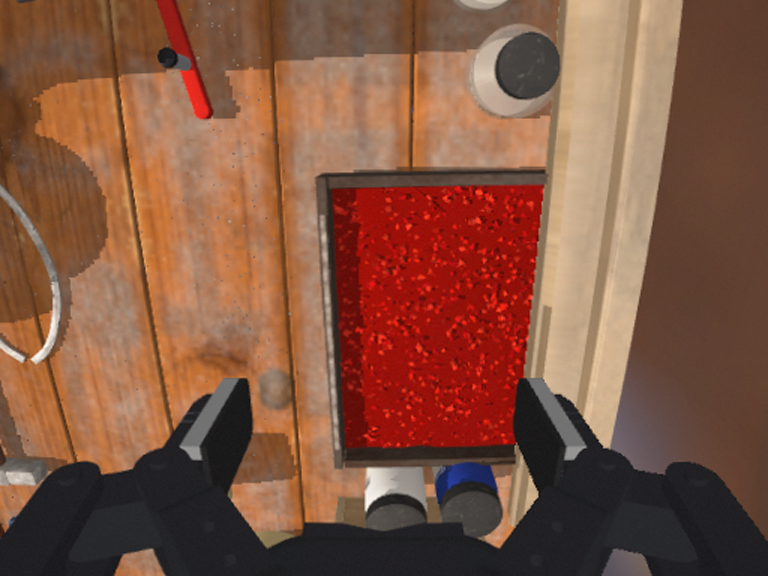

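Emit:
step_arm --commands '[{"dx": -0.06,"dy": 0.003},{"dx": -0.12,"dy": 0.006},{"dx": -0.18,"dy": 0.01},{"dx": -0.24,"dy": 0.015},{"dx": -0.29,"dy": 0.015},{"dx": -0.33,"dy": 0.015},{"dx": -0.35,"dy": 0.015},{"dx": -0.35,"dy": 0.015}]'

```text
invalid input
```

```bash
cp /tmp/wrist.npz /tmp/wdock.npz; python3 - <<'E'
from h import *
a=read_state();print(a['tool_pos'],a['tcp_rot'],a['width'],a['time'])
im,d,c=snap('wrist')
cv2.imwrite('pics/w2.png',cv2.resize(im,None,fx=1.5,fy=1.5,interpolation=cv2.INTER_CUBIC))
E
```

```text
[6.74541692e-01 1.95291373e-05 2.30399184e-01] [-2.22065204e+00 -2.22069105e+00  1.59377571e-03] 1.0006337827440772 0.2
```

View pics/w2.png

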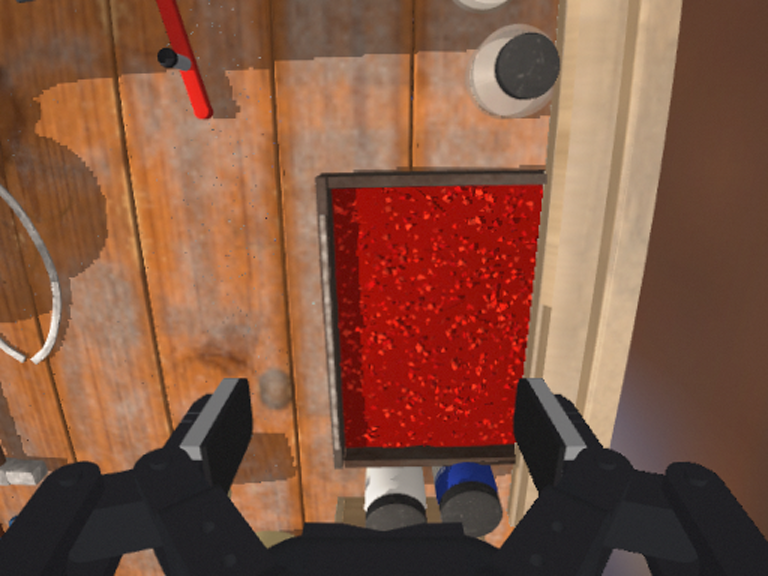

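Emit:
step_arm --commands '[{"fingers": -0.2,"dx": 0.06,"dy": -0.04,"dz": 0,"roll": 0},{"fingers": -0.2,"dx": 0.11,"dy": -0.08,"dz": 0,"roll": 0},{"fingers": -0.2,"dx": 0.16,"dy": -0.12,"dz": 0,"roll": 0},{"fingers": -0.2,"dx": 0.2,"dy": -0.16,"dz": 0,"roll": 0},{"fingers": -0.2,"dx": 0.23,"dy": -0.2,"dz": 0,"roll": 0},{"fingers": -0.2,"dx": 0.23,"dy": -0.2,"dz": 0,"roll": 0},{"fingers": -0.2,"dx": 0.23,"dy": -0.2,"dz": 0,"roll": 0}]'

```text
time: 1.12
tool_pos: [0.4753, 0.23, 0.2315]
tcp_rot: [2.22, 2.222, 0.001]
wrist_force: [0.2, -1.1, 0.7]
width: 0.602
grip_force: 0.0
```

```bash
python3 - <<'E'
from h import *
a=read_state();print(a['tool_pos'],a['tcp_rot'],a['width'],a['time'])
im,d,c=snap('wrist')
E
cp /tmp/wrist.npz /tmp/wdock.npz
```

```text
[0.47525922 0.23004551 0.23154295] [2.21978109e+00 2.22192003e+00 9.94111489e-04] 0.6015835899220556 1.125
```

Emit:
step_arm --commands '[{"fingers": -0.2,"dx": -0.06,"dy": 0.003,"dz": 0,"roll": 0},{"fingers": -0.2,"dx": -0.12,"dy": 0.006,"dz": 0,"roll": 0},{"fingers": -0.2,"dx": -0.18,"dy": 0.01,"dz": 0,"roll": 0},{"fingers": -0.2,"dx": -0.24,"dy": 0.015,"dz": 0,"roll": 0},{"fingers": -0.2,"dx": -0.29,"dy": 0.015,"dz": 0,"roll": 0},{"fingers": -0.2,"dx": -0.33,"dy": 0.015,"dz": 0,"roll": 0},{"fingers": -0.2,"dx": -0.35,"dy": 0.015,"dz": 0,"roll": 0},{"fingers": -0.2,"dx": -0.35,"dy": 0.015,"dz": 0,"roll": 0}]'

```text
time: 2.17
tool_pos: [0.4901, -0.1228, 0.2311]
tcp_rot: [-2.227, -2.216, 0.001]
wrist_force: [0.1, 0.6, 0.6]
width: 0.601
grip_force: 0.0
```

```bash
python3 - <<'E'
from h import *
a=read_state();print(a['tool_pos'],a['tcp_rot'],a['width'],a['time'])
im,d,c=snap('wrist')
w=np.load('/tmp/wdock.npz')['im']
f=lambda i:cv2.resize(i,(400,300),interpolation=cv2.INTER_AREA)
cv2.imwrite('pics/w3.png',np.vstack([w[:300],im[:300]]))
E
```

```text
[ 0.49012363 -0.12279174  0.23114062] [-2.22698493e+00 -2.21579896e+00  5.26689124e-04] 0.6005361680483625 2.175
```

View pics/w3.png

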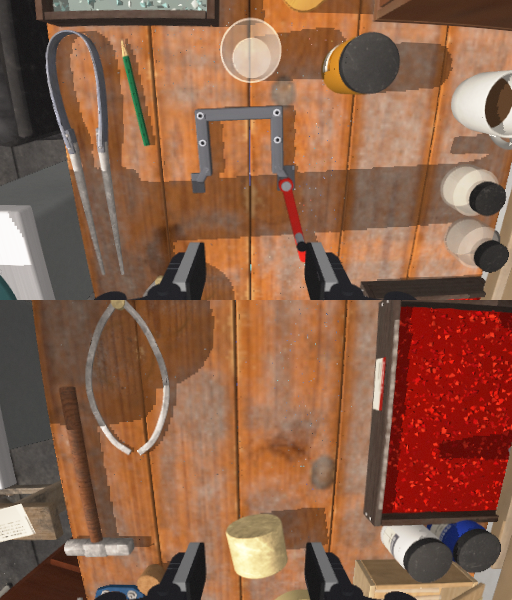

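```bash
python3 - <<'E'
from h import *
from scipy.optimize import least_squares
z=np.load('/tmp/wdock.npz');m=np.load('/tmp/wrist.npz')
a=cv2.resize(z['im'][95:265,185:315],None,fx=3.4,fy=3.4,interpolation=cv2.INTER_CUBIC)
b=cv2.resize(m['im'][205:285,215:295],None,fx=4,fy=4,interpolation=cv2.INTER_CUBIC)
o=np.zeros((578,770,3),np.uint8);o[:a.shape[0],:a.shape[1]]=a;o[:320,445:765]=b
cv2.imwrite('pics/w4.png',o)
allq=[]
for n in ['wrist','scene','side']:
    c=np.load('/tmp/%s.npz'%n);P=cloud(c,c['d']);im=c['im'].astype(int)
    x,y,h=P[...,0],P[...,1],P[...,2]
    bz=np.median(h[(abs(x-.49)<.08)&(abs(y+.10)<.03)&(c['d']>0)])
    k=(c['d']>0)&(h>bz+.01)&(h<.08)&(abs(x-.49)<.055)&(abs(y+.21)<.06)&(im[...,0]>60)&(im[...,1]>120)
    k=cv2.erode(k.astype(np.uint8),np.ones((3,3)))>0
    q=P[k]-[0,0,bz];print(n,len(q),bz,q.min(0).round(3),q.max(0).round(3))
    allq.append(q)
def res(p,q):
    ax=np.array([np.cos(p[1]),np.sin(p[1])]) # axis
    nrm=np.array([-ax[1],ax[0]])
    s=(q[:,:2]@nrm)-p[0]
    return np.hypot(s,q[:,2]-.034)-.034
for q in allq+[np.vstack(allq)]:
    q=q[q[:,2]>.02]
    if len(q)<30: continue
    r=least_squares(res,[-.49,np.pi/2],args=(q,),loss='soft_l1',f_scale=.002)
    p=r.x;ax=np.array([np.cos(p[1]),np.sin(p[1])]);t=q[:,:2]@ax
    good=abs(res(p,q))<.002
    print('axis deg',np.degrees(p[1]),'x at y=-.21',(-p[0]+ (-.21)*ax[0]*1)/ax[1], 't',np.percentile(t[good],[0.5,2,98,99.5]),good.mean())
E
```

```text
Traceback (most recent call last):
ValueError: zero-size array to reduction operation minimum which has no identity
```

View pics/w4.png

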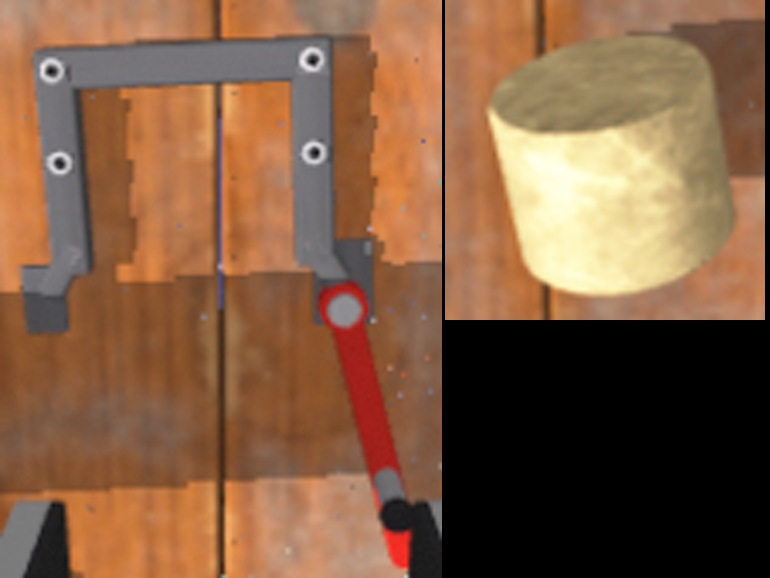

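```bash
cat > fit.py <<'E'
from h import *
from scipy.optimize import minimize
win={'wrist':(205,290,212,300),'scene':(222,275,300,360),'side':(145,182,282,318)}
S={}
for n,(a,b,c0,d0) in win.items():
    c=np.load('/tmp/%s.npz'%n);im=c['im'].astype(int)
    k=(im[...,1]>.78*im[...,2])&(im[...,2]>70)&(im[...,0]<.9*im[...,2]);kk=np.zeros_like(k);kk[a:b,c0:d0]=k[a:b,c0:d0]
    nl,l,st,_=cv2.connectedComponentsWithStats(kk.astype(np.uint8));i=1+np.argmax(st[1:,4]);print(n,st[i])
    f=(l==i).astype(np.uint8);cs,_=cv2.findContours(f,cv2.RETR_EXTERNAL,cv2.CHAIN_APPROX_NONE)
    g=np.zeros_like(f);cv2.drawContours(g,cs,-1,1,-1);S[n]=(c,g)
    P=cloud(c,c['d']);q=P[(g>0)&(c['d']>0)];print(len(q),np.percentile(q,[5,50,95],axis=0).round(3) if len(q) else '')
def model(p,c,shape):
    x,y,th=p;ax=np.array([np.cos(th),np.sin(th),0]);s=np.array([-np.sin(th),np.cos(th),0])
    pts=[proj(c,np.array([x,y,.034])+e*.027*ax+.034*(np.cos(t)*s+np.sin(t)*np.array([0,0,1]))) for e in(-1,1) for t in np.linspace(0,2*np.pi,40)]
    h=cv2.convexHull((np.array(pts)*16+8*0).round().astype(np.int32))
    big=np.zeros(shape,np.uint8);cv2.fillConvexPoly(big,h,1,shift=4);return big
def cost(p,names):
    return sum((model(p,S[n][0],S[n][1].shape)!=S[n][1]).sum()/max(1,S[n][1].sum()) for n in names)
for names in (['wrist'],['scene'],['wrist','scene']):
    best=min((minimize(cost,[.49,y0,t0],args=(names,),method='Nelder-Mead',options=dict(initial_simplex=np.array([.49,y0,t0])+np.array([[0,0,0],[.01,0,0],[0,.01,0],[0,0,.15]]))) for y0 in(-.2,-.22) for t0 in(1.4,1.75)),key=lambda r:r.fun)
    print(names,best.x.round(4),np.degrees(best.x[2]),best.fun)
z=np.load('/tmp/wdock.npz');L=[]
for X,Y,h in [(52,70,.0145),(312,58,.0145),(60,162,.0145),(314,152,.0145),(345,310,.0165),(397,515,.047),(75,88,.014),(293,80,.014),(90,262,.014),(297,245,.014)]:
    p=atz(z,185+X/3.4,95+Y/3.4,h);L.append(p);print((X,Y),p.round(4))
E
python3 fit.py
```

```text
wrist [ 226  211   61   74 3240]
3253 [[ 0.464 -0.243  0.011]
 [ 0.493 -0.207  0.06 ]
 [ 0.521 -0.191  0.068]]
scene [ 309  225   39   41 1066]
1064 [[ 0.458 -0.252 -0.001]
 [ 0.48  -0.233  0.043]
 [ 0.571 -0.144  0.066]]
side [282 145  34  33 746]
758 [[ 0.463 -0.399 -0.   ]
 [ 0.507 -0.235  0.024]
 [ 0.621 -0.189  0.066]]
['wrist'] [ 0.4922 -0.2196  1.7567] 100.6525199454418 0.052019583843329255
['scene'] [ 0.4917 -0.2226  1.7434] 99.88936187069798 0.058161350844277676
['wrist', 'scene'] [ 0.4928 -0.221   1.7491] 100.21359266945424 0.11850314953577931
(52, 70) [0.4137 0.285  0.0145]
(312, 58) [0.5007 0.2888 0.0145]
(60, 162) [0.4149 0.2539 0.0145]
(314, 152) [0.502  0.2573 0.0145]
(345, 310) [0.5142 0.2014 0.0165]
(397, 515) [0.5318 0.1358 0.047 ]
(75, 88) [0.4211 0.2789 0.014 ]
(293, 80) [0.4945 0.2815 0.014 ]
(90, 262) [0.4237 0.2183 0.014 ]
(297, 245) [0.4968 0.2245 0.014 ]
```

Emit:
step_arm --commands '[{"fingers": 0.6,"dx": -0.05,"dy": 0.004,"dz": 0,"roll": -4},{"fingers": 0.6,"dx": -0.1,"dy": 0.008,"dz": 0,"roll": -8},{"fingers": 0.6,"dx": -0.14,"dy": 0.012,"dz": 0,"roll": -10.3},{"fingers": 0.6,"dx": -0.16,"dy": 0.013,"dz": 0.05,"roll": -10.3},{"fingers": 0.6,"dx": -0.16,"dy": 0.013,"dz": 0.1,"roll": -10.3},{"fingers": 0.6,"dx": -0.16,"dy": 0.013,"dz": 0.15,"roll": -10.3},{"fingers": 0.6,"dx": -0.16,"dy": 0.013,"dz": 0.179,"roll": -10.3},{"fingers": 0.6,"dx": -0.16,"dy": 0.013,"dz": 0.179,"roll": -10.3}]'

```text
time: 3.22
tool_pos: [0.5009, -0.2779, 0.0492]
tcp_rot: [-2.008, -2.407, 0.001]
wrist_force: [-0.5, -0.2, 0.7]
width: 0.201
grip_force: 0.0
```

```bash
python3 - <<'E'
from h import *
a=read_state();p=a['tool_pos'];print(p,a['tcp_rot'],a['width'],a['wrist_force'])
im,d,c=snap('wrist');
from scipy.spatial.transform import Rotation as R
M=R.from_rotvec(a['tcp_rot']).as_matrix();print(M.round(3))
f=np.array([.4974,-.2475,0])-p;print('face rel in tool xy',M[:,0]@f,M[:,1]@f)
cv2.imwrite('pics/w5.png',cv2.resize(im,None,fx=1.5,fy=1.5))
E
```

```text
[ 0.50085796 -0.27786828  0.0491521 ] [-2.00798577e+00 -2.40712285e+00  1.19535151e-03] 0.20068358523149302 [-0.4546076  -0.2098567   0.71440649]
[[-0.179  0.984 -0.006]
 [ 0.984  0.179  0.004]
 [ 0.005 -0.005 -1.   ]]
face rel in tool xy 0.030259035312646416 0.002290952288109956
```

View pics/w5.png

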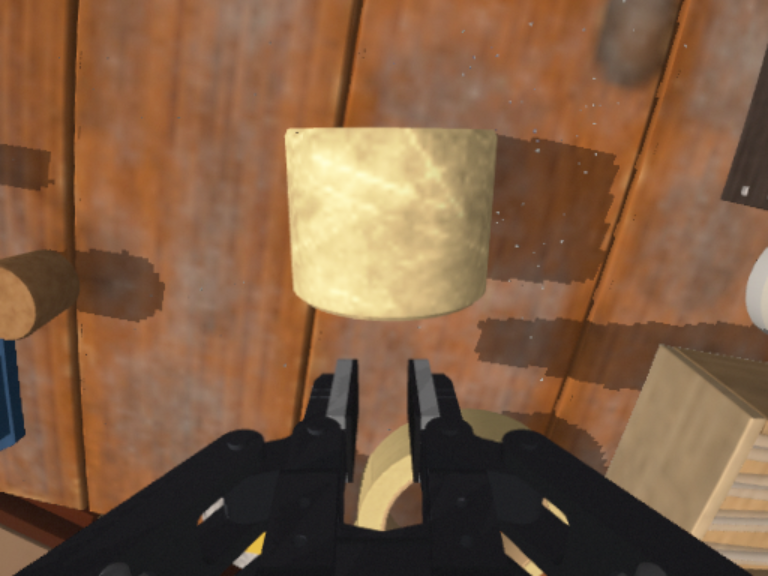

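Emit:
step_arm --commands '[{"fingers": 0.6,"dx": 0.01,"dy": 0.002,"dz": 0,"roll": 0},{"fingers": 0.6,"dx": 0.018,"dy": 0.002,"dz": 0,"roll": 0},{"fingers": 0.6,"dx": 0.021,"dy": 0.002,"dz": -0.002,"roll": 0},{"fingers": 0.6,"dx": 0.025,"dy": 0.002,"dz": -0.0055,"roll": 0},{"fingers": 0.6,"dx": 0.029,"dy": 0.002,"dz": -0.0085,"roll": 0},{"fingers": 0.6,"dx": 0.033,"dy": 0.002,"dz": -0.011,"roll": 0},{"fingers": 0.6,"dx": 0.037,"dy": 0.002,"dz": -0.013,"roll": 0},{"fingers": 0.6,"dx": 0.041,"dy": 0.002,"dz": -0.015,"roll": 0}]'

```text
time: 4.28
tool_pos: [0.498, -0.2394, 0.0678]
tcp_rot: [2.013, 2.411, 0.0]
wrist_force: [0.1, -1.1, 1.1]
width: 0.201
grip_force: 1.0
```

```bash
cat > look.py <<'E'
from h import *
import sys
a=read_state();p=a['tool_pos'];print(p,a['wrist_force'].round(2) if hasattr(a['wrist_force'],'round') else a['wrist_force'],a['width'],a['time'])
im,d,c=snap('wrist');im=im.astype(int);P=cloud(c,d)
k=(im[...,1]>.75*im[...,2])&(im[...,2]>70)&(im[...,0]<.9*im[...,2])&(d>0)&(P[...,2]>.008)&(P[...,2]<.12)
nl,l,st,ce=cv2.connectedComponentsWithStats(k[:].astype(np.uint8))
for i in np.argsort(-st[1:,4])[:4]+1:
    q=P[l==i];print(st[i],'lo',np.percentile(q,1,axis=0).round(4),'hi',np.percentile(q,99,axis=0).round(4))
E
python3 look.py
```

```text
[ 0.49798316 -0.23939793  0.06780001] [ 0.13 -1.15  1.06] 0.20085653952423294 4.275
[  191   128   120   114 12909] lo [ 0.4584 -0.2308  0.0472] hi [ 0.5227 -0.1753  0.0783]
[ 396  267  116  117 7863] lo [ 0.6276 -0.362   0.0086] hi [ 0.7617 -0.2612  0.0634]
[ 469  210   41   64 1254] lo [ 0.6575 -0.2434  0.0113] hi [ 0.67   -0.2062  0.0354]
[ 236  305   46   49 1186] lo [ 0.5055 -0.3538  0.0083] hi [ 0.5333 -0.2476  0.105 ]
```

Emit:
step_arm --commands '[{"fingers": 0.6,"dx": 0.004,"dy": 0,"dz": -0.0013,"roll": 0},{"fingers": 0.6,"dx": 0.008,"dy": 0,"dz": -0.0026,"roll": 0},{"fingers": 0.6,"dx": 0.012,"dy": 0,"dz": -0.0038,"roll": 0},{"fingers": 0.6,"dx": 0.016,"dy": 0,"dz": -0.005,"roll": 0},{"fingers": 0.6,"dx": 0.02,"dy": 0,"dz": -0.006,"roll": 0},{"fingers": 0.6,"dx": 0.024,"dy": 0,"dz": -0.007,"roll": 0}]'

```text
time: 5.08
tool_pos: [0.4931, -0.2153, 0.0742]
tcp_rot: [-2.013, -2.412, -0.0]
wrist_force: [-0.4, -0.4, -0.4]
width: 0.203
grip_force: 0.0
```

```bash
python3 look.py|head -2
```

```text
[ 0.49314176 -0.21525052  0.07419127] [-0.35 -0.44 -0.35] 0.20265094725607544 5.075
[  179   127   120   124 12722] lo [ 0.4504 -0.2303  0.0349] hi [ 0.5133 -0.1551  0.0834]
```

Emit:
step_arm --commands '[{"fingers": 0.6,"dx": 0.004,"dy": 0,"dz": -0.001,"roll": 0},{"fingers": 0.6,"dx": 0.008,"dy": 0,"dz": -0.002,"roll": 0},{"fingers": 0.6,"dx": 0.012,"dy": 0,"dz": -0.003,"roll": 0},{"fingers": 0.6,"dx": 0.016,"dy": 0,"dz": -0.0035,"roll": 0},{"fingers": 0.6,"dx": 0.02,"dy": 0,"dz": -0.004,"roll": 0}]'

```text
time: 5.75
tool_pos: [0.4897, -0.1957, 0.0783]
tcp_rot: [2.013, 2.412, 0.0]
wrist_force: [-0.0, 0.7, 0.3]
width: 0.201
grip_force: 0.0
```

```bash
python3 look.py|head -2
```

```text
[ 0.48972075 -0.19574217  0.07833401] [-0.04  0.69  0.28] 0.20075437929439818 5.75
[  181    99   121   121 10743] lo [ 0.4436 -0.1856  0.0081] hi [ 0.5063 -0.1219  0.0554]
```

Emit:
step_arm --commands '[{"fingers": 0.06,"dx": -0.02,"dy": 0,"dz": -0.002,"roll": 2},{"fingers": 0.06,"dx": -0.045,"dy": 0,"dz": 0,"roll": 5},{"fingers": 0.06,"dx": -0.06,"dy": 0,"dz": 0.0,"roll": 8},{"fingers": 0.06,"dx": -0.06,"dy": 0,"dz": 0.0,"roll": 8}]'

```text
time: 6.3
tool_pos: [0.5007, -0.257, 0.0782]
tcp_rot: [2.18, 2.262, 0.0]
wrist_force: [0.1, 0.2, 0.5]
width: 0.472
grip_force: 0.0
```

```bash
cat > rim.py <<'E'
from h import *
from scipy.optimize import least_squares
from scipy.spatial.transform import Rotation as R
a=read_state();p=a['tool_pos'];M=R.from_rotvec(a['tcp_rot']).as_matrix()
print(p.round(4),'toolx deg',np.degrees(np.arctan2(M[1,0],M[0,0])),np.array(a['wrist_force']).round(1),a['width'],a['time'])
im,d,c=snap('wrist');im=im.astype(int);P=cloud(c,d)
k=(im[...,1]>.75*im[...,2])&(im[...,2]>70)&(im[...,0]<.9*im[...,2])&(d>0)&(P[...,2]>.035)&(P[...,2]<.063)&(P[...,0]<.57)&(P[...,0]>.38)
nl,l,st,ce=cv2.connectedComponentsWithStats(k.astype(np.uint8));i=np.argmax(st[1:,4])+1
# outer rim: project top circle and fit silhouette via far-edge points of the rim plane
q=P[(l==i)&(P[...,2]>.049)]
h=cv2.convexHull((q[:,:2]*1e5).astype(np.int32))[:,0]/1e5
r=least_squares(lambda s:np.hypot(h[:,0]-s[0],h[:,1]-s[1])-.034,h.mean(0),loss='soft_l1',f_scale=.001)
C=r.x;print('mould',C.round(4),'z',np.median(q[:,2]).round(4),'res mm',(1e3*np.median(abs(r.fun))).round(2))
sx=np.array([-np.sin(np.radians(2.5)),np.cos(np.radians(2.5))]);sy=np.array([-sx[1],sx[0]]);S=np.array([.4594,.2442])
print('dock xy mm',(C-S)@sx*1e3,(C-S)@sy*1e3)
f=np.r_[C,0]-p;print('mould in tool xy mm',M[:,0]@f*1e3,M[:,1]@f*1e3)
E
python3 rim.py
```

```text
[ 0.5007 -0.257   0.0782] toolx deg 92.11280097635482 [0.1 0.2 0.5] 0.4718753705680169 6.3
mould [ 0.4748 -0.1547] z 0.0537 res mm 0.11
dock xy mm -399.1927441147346 2.036790171120394
mould in tool xy mm 103.16215359233304 -22.141539965370594
```

Emit:
step_arm --commands '[{"fingers": 0.06,"dx": 0.02,"dy": -0.011,"dz": 0,"roll": -0.4},{"fingers": 0.06,"dx": 0.04,"dy": -0.022,"dz": 0.01,"roll": -0.4},{"fingers": 0.06,"dx": 0.04,"dy": -0.022,"dz": 0.035,"roll": -0.4},{"fingers": 0.06,"dx": 0.045,"dy": -0.022,"dz": 0.052,"roll": -0.4},{"fingers": 0.06,"dx": 0.053,"dy": -0.022,"dz": 0.052,"roll": -0.4},{"fingers": 0.06,"dx": 0.06,"dy": -0.022,"dz": 0.052,"roll": -0.4},{"fingers": 0.06,"dx": 0.07,"dy": -0.022,"dz": 0.052,"roll": -0.4},{"fingers": 0.06,"dx": 0.08,"dy": -0.022,"dz": 0.052,"roll": -0.4}]'

```text
time: 7.35
tool_pos: [0.4761, -0.1759, 0.0271]
tcp_rot: [2.167, 2.272, 0.001]
wrist_force: [0.7, -2.7, -1.0]
width: 0.47
grip_force: 1.8
```

```bash
python3 rim.py
```

```text
[ 0.4761 -0.1759  0.0271] toolx deg 92.7049652384296 [ 0.7 -2.7 -1. ] 0.46997238857043955 7.35
mould [ 0.4745 -0.1376] z 0.0539 res mm 0.1
dock xy mm -382.06877412756734 1.5572357422367376
mould in tool xy mm 38.42500552527001 0.18723465792435423
```

Emit:
step_arm --commands '[{"fingers": 0.06,"dx": 0.014,"dy": 0,"dz": 0.001,"roll": 0},{"fingers": 0.06,"dx": 0.028,"dy": 0.0005,"dz": 0.001,"roll": 0},{"fingers": 0.06,"dx": 0.042,"dy": 0.0007,"dz": 0.001,"roll": 0},{"fingers": 0.06,"dx": 0.056,"dy": 0.001,"dz": 0.001,"roll": 0},{"fingers": 0.06,"dx": 0.07,"dy": 0.0012,"dz": 0.001,"roll": 0},{"fingers": 0.06,"dx": 0.084,"dy": 0.0015,"dz": 0.001,"roll": 0},{"fingers": 0.06,"dx": 0.098,"dy": 0.0017,"dz": 0.001,"roll": 0},{"fingers": 0.06,"dx": 0.112,"dy": 0.002,"dz": 0.001,"roll": 0}]'

```text
time: 8.4
tool_pos: [0.4731, -0.0639, 0.0264]
tcp_rot: [2.166, 2.272, 0.001]
wrist_force: [0.3, -5.6, 5.1]
width: 0.47
grip_force: 3.4
```

Emit:
step_arm --commands '[{"fingers": 0.06,"dx": 0.014,"dy": 0,"dz": 0,"roll": 0},{"fingers": 0.06,"dx": 0.028,"dy": 0.0003,"dz": 0,"roll": 0},{"fingers": 0.06,"dx": 0.042,"dy": 0.0005,"dz": 0,"roll": 0},{"fingers": 0.06,"dx": 0.056,"dy": 0.0007,"dz": 0,"roll": 0},{"fingers": 0.06,"dx": 0.07,"dy": 0.001,"dz": 0,"roll": 0},{"fingers": 0.06,"dx": 0.084,"dy": 0.001,"dz": 0,"roll": 0},{"fingers": 0.06,"dx": 0.098,"dy": 0.001,"dz": 0,"roll": 0},{"fingers": 0.06,"dx": 0.112,"dy": 0.001,"dz": 0,"roll": 0}]'

```text
time: 9.4
tool_pos: [0.4683, 0.0481, 0.0262]
tcp_rot: [2.167, 2.273, 0.0]
wrist_force: [0.3, -5.7, 4.8]
width: 0.468
grip_force: 3.7
```

```bash
python3 rim.py
```

```text
[0.4683 0.0481 0.0262] toolx deg 92.73399733620998 [ 0.3 -5.7  4.8] 0.46842991627073 9.4
mould [0.4667 0.0864] z 0.0539 res mm 0.09
dock xy mm -157.9621320930289 -0.42091815703767377
mould in tool xy mm 38.31960423307012 0.19501866472777984
```

Emit:
step_arm --commands '[{"fingers": 0.06,"dx": 0.014,"dy": 0,"dz": 0,"roll": 0},{"fingers": 0.06,"dx": 0.028,"dy": 0,"dz": 0,"roll": 0},{"fingers": 0.06,"dx": 0.042,"dy": 0,"dz": 0,"roll": 0},{"fingers": 0.06,"dx": 0.056,"dy": 0,"dz": 0,"roll": 0},{"fingers": 0.06,"dx": 0.07,"dy": 0,"dz": 0,"roll": 0},{"fingers": 0.06,"dx": 0.084,"dy": 0,"dz": 0,"roll": 0},{"fingers": 0.06,"dx": 0.096,"dy": 0,"dz": 0,"roll": 0},{"fingers": 0.06,"dx": 0.105,"dy": 0,"dz": 0,"roll": 0}]'

```text
time: 10.45
tool_pos: [0.4624, 0.1529, 0.0254]
tcp_rot: [2.168, 2.274, -0.002]
wrist_force: [1.4, -5.9, 4.8]
width: 0.467
grip_force: 3.3
```

Emit:
step_arm --commands '[{"fingers": 0.06,"dx": 0.007,"dy": 0,"dz": 0,"roll": 0},{"fingers": 0.06,"dx": 0.014,"dy": 0,"dz": 0,"roll": 0},{"fingers": 0.06,"dx": 0.021,"dy": 0,"dz": 0,"roll": 0},{"fingers": 0.06,"dx": 0.028,"dy": 0,"dz": 0,"roll": 0},{"fingers": 0.06,"dx": 0.035,"dy": 0,"dz": 0,"roll": 0},{"fingers": 0.06,"dx": 0.041,"dy": 0,"dz": 0,"roll": 0},{"fingers": 0.06,"dx": 0.046,"dy": 0,"dz": 0,"roll": 0}]'

```text
time: 11.32
tool_pos: [0.4601, 0.1985, 0.0254]
tcp_rot: [2.168, 2.273, -0.002]
wrist_force: [0.7, -5.7, 5.1]
width: 0.468
grip_force: 3.5
```

```bash
python3 rim.py
```

```text
[0.4601 0.1985 0.0254] toolx deg 92.72290560570725 [ 0.7 -5.7  5.1] 0.4683343152112457 11.325
mould [0.4586 0.2367] z 0.0538 res mm 0.08
dock xy mm -7.415934035900692 1.0861346714172422
mould in tool xy mm 38.32939714598895 0.33604530136971794
```

Emit:
step_arm --commands '[{"fingers": 0.06,"dx": 0.002,"dy": 0,"dz": 0,"roll": 0},{"fingers": 0.06,"dx": 0.004,"dy": 0,"dz": 0,"roll": 0},{"fingers": 0.06,"dx": 0.0055,"dy": 0,"dz": 0,"roll": 0},{"fingers": 0.06,"dx": 0.007,"dy": 0,"dz": 0,"roll": 0},{"fingers": 0.06,"dx": 0.008,"dy": 0,"dz": 0,"roll": 0},{"fingers": 0.06,"dx": 0.009,"dy": 0,"dz": 0,"roll": 0}]'

```text
time: 12.12
tool_pos: [0.4597, 0.2072, 0.0253]
tcp_rot: [2.168, 2.273, -0.002]
wrist_force: [1.0, -5.8, 5.2]
width: 0.468
grip_force: 3.4
```

```bash
python3 rim.py
```

```text
[0.4597 0.2072 0.0253] toolx deg 92.70968807665542 [ 1.  -5.8  5.2] 0.4683118708683768 12.125
mould [0.4582 0.2454] z 0.0538 res mm 0.09
dock xy mm 1.2700314638530883 1.1158748649855976
mould in tool xy mm 38.29331325513133 0.31486813899814303
```

Emit:
step_arm --commands '[{"fingers": 0.06,"dx": 0.0005,"dy": 0,"dz": 0,"roll": 0},{"fingers": 0.06,"dx": 0.001,"dy": 0,"dz": 0,"roll": 0},{"fingers": 0.06,"dx": 0.0015,"dy": 0,"dz": 0,"roll": 0}]'

```text
time: 12.55
tool_pos: [0.4597, 0.2081, 0.0253]
tcp_rot: [2.167, 2.273, -0.003]
wrist_force: [0.6, -9.6, 6.0]
width: 0.467
grip_force: 4.9
```

```bash
python3 rim.py
```

```text
[0.4597 0.2081 0.0253] toolx deg 92.73408968642659 [ 0.6 -9.6  6. ] 0.4667425588615592 12.55
mould [0.4582 0.2463] z 0.0539 res mm 0.1
dock xy mm 2.1691884521424054 1.109798395991945
mould in tool xy mm 38.299080320978135 0.34336763811105486
```

Emit:
step_arm --commands '[{"fingers": 0.06,"dx": -0.02,"dy": 0,"dz": 0,"roll": 0},{"fingers": 0.06,"dx": -0.04,"dy": 0,"dz": -0.02,"roll": 0},{"fingers": 0.81,"dx": -0.06,"dy": 0,"dz": -0.07,"roll": -10},{"fingers": 0.81,"dx": -0.08,"dy": 0,"dz": -0.11,"roll": -20},{"fingers": 0.81,"dx": -0.08,"dy": 0,"dz": -0.11,"roll": -30},{"fingers": 0.81,"dx": -0.08,"dy": 0,"dz": -0.11,"roll": -40},{"fingers": 0.81,"dx": -0.08,"dy": 0.02,"dz": -0.11,"roll": -50},{"fingers": 0.81,"dx": -0.08,"dy": 0.05,"dz": -0.11,"roll": -60}]'

```text
time: 13.6
tool_pos: [0.5128, 0.1324, 0.1345]
tcp_rot: [-0.732, -3.053, -0.001]
wrist_force: [0.9, -0.1, 0.1]
width: 0.096
grip_force: 0.0
```

```bash
cat > kp.py <<'E'
from h import *
from scipy.spatial.transform import Rotation as R
a=read_state();p=np.array(a['tool_pos']);M=R.from_rotvec(a['tcp_rot']).as_matrix();H=np.degrees(np.arctan2(M[1,0],M[0,0]))
print(p.round(4),H,np.round(a['q'],2),np.array(a['wrist_force']).round(1),a['time'])
im,d,c=snap('wrist','k.png');im=im.astype(int);P=cloud(c,d)
# dark cap at height ~.047
k=(im.max(-1)<60)&(d>0)&(abs(P[...,2]-.045)<.01)&(np.hypot(P[...,0]-.5142,P[...,1]-.2018)<.09)
if k.sum()>5: print('cap',k.sum(),P[k].mean(0).round(4),np.ptp(P[k],axis=0).round(3))
r=(im[...,2]>110)&(im[...,1]<70)&(d>0)&(np.hypot(P[...,0]-.5142,P[...,1]-.2018)<.13)&(P[...,2]>.008)&(P[...,2]<.022)
if r.sum()>20:
    q=P[r][:,:2];v=q.mean(0)-[.5142,.2018];u=np.cov(q.T);w,e=np.linalg.eigh(u);e=e[:,1];e=e*np.sign(e@v);ang=np.degrees(np.arctan2(e[1],e[0]));print('bar ang',ang,'q',np.radians((ang+177.5)%360),'n',r.sum(),'centroid line ang',np.degrees(np.arctan2(v[1],v[0])))
for f in [-75,-85,-95,-105,-115,-125,-135,-145,-155,-165,-172,-177.5,-179]:
    t=f-90+360; h=143.7+.5*((t if t<200 else t)-143.7) if True else 0
    pin=np.array([.5142,.2018])+.070*np.array([np.cos(np.radians(f)),np.sin(np.radians(f))])
    hd=np.radians(h);T=pin-.016*np.array([np.cos(hd),np.sin(hd)])
    D=np.r_[T,0]-np.r_[p[:2],0];print(f,'head',round(h,1),'TCP',T.round(4),'tool d mm',(M[:,0]@D*1e3).round(1),(M[:,1]@D*1e3).round(1),'roll',round(H-h,1) if H>0 else round(H+360-h,1))
E
python3 kp.py
```

```text
[0.5128 0.1324 0.1345] 153.03004251549424 [ 0.2   0.07  2.01  0.    1.06 -0.9 ] [ 0.9 -0.1  0.1] 13.6
cap 164 [0.5309 0.1352 0.047 ] [0.011 0.011 0.004]
bar ang -74.57403429871107 q 1.7963969872822463 n 1623 centroid line ang -77.35490243680687
-75 head 169.3 TCP [0.548  0.1312] tool d mm -31.9 14.9 roll -16.3
-85 head 164.3 TCP [0.5357 0.1278] tool d mm -22.5 6.2 roll -11.3
-95 head 159.3 TCP [0.5231 0.1264] tool d mm -11.9 -0.7 roll -6.3
-105 head 154.3 TCP [0.5105 0.1273] tool d mm -0.3 -5.6 roll -1.3
-115 head 149.3 TCP [0.4984 0.1302] tool d mm 11.8 -8.5 roll 3.7
-125 head 144.3 TCP [0.4871 0.1351] tool d mm 24.2 -9.3 roll 8.7
-135 head 139.3 TCP [0.4768 0.1419] tool d mm 36.3 -7.9 roll 13.7
-145 head 134.3 TCP [0.468  0.1502] tool d mm 48.0 -4.4 roll 18.7
-155 head 129.3 TCP [0.4609 0.1598] tool d mm 58.7 0.9 roll 23.7
-165 head 124.3 TCP [0.4556 0.1705] tool d mm 68.2 8.0 roll 28.7
-172 head 120.8 TCP [0.4531 0.1783] tool d mm 74.0 13.8 roll 32.2
-177.5 head 118.1 TCP [0.4518 0.1846] tool d mm 78.0 18.9 roll 34.9
-179 head 117.3 TCP [0.4516 0.1864] tool d mm 79.0 20.3 roll 35.7
```

Emit:
step_arm --commands '[{"fingers": 0.81,"dx": -0.022,"dy": 0.009,"dz": 0,"roll": -9},{"fingers": 0.81,"dx": -0.046,"dy": 0.018,"dz": 0,"roll": -16.3},{"fingers": 0.81,"dx": -0.046,"dy": 0.018,"dz": 0.04,"roll": -16.3},{"fingers": 0.81,"dx": -0.046,"dy": 0.018,"dz": 0.08,"roll": -16.3},{"fingers": 0.81,"dx": -0.046,"dy": 0.018,"dz": 0.112,"roll": -16.3},{"fingers": 0.81,"dx": -0.046,"dy": 0.018,"dz": 0.112,"roll": -16.3}]'

```text
time: 14.4
tool_pos: [0.5589, 0.1265, 0.0195]
tcp_rot: [-0.302, -3.119, 0.002]
wrist_force: [0.0, 0.1, 0.2]
width: 0.097
grip_force: 0.0
```

```bash
python3 kp.py
```

```text
[0.5589 0.1265 0.0195] 168.95467412088922 [ 0.18  0.3   1.99  0.    0.86 -1.2 ] [0.  0.1 0.2] 14.4
cap 886 [0.5354 0.134  0.0467] [0.038 0.018 0.02 ]
bar ang -74.390394095732 q 1.7996021134632616 n 5208 centroid line ang -77.28117557766012
-75 head 169.3 TCP [0.548  0.1312] tool d mm 11.6 2.6 roll -0.4
-85 head 164.3 TCP [0.5357 0.1278] tool d mm 23.0 -3.2 roll 4.6
-95 head 159.3 TCP [0.5231 0.1264] tool d mm 35.2 -6.9 roll 9.6
-105 head 154.3 TCP [0.5105 0.1273] tool d mm 47.7 -8.5 roll 14.6
-115 head 149.3 TCP [0.4984 0.1302] tool d mm 60.1 -8.0 roll 19.6
-125 head 144.3 TCP [0.4871 0.1351] tool d mm 72.2 -5.3 roll 24.6
-135 head 139.3 TCP [0.4768 0.1419] tool d mm 83.5 -0.6 roll 29.6
-145 head 134.3 TCP [0.468  0.1502] tool d mm 93.7 5.9 roll 34.6
-155 head 129.3 TCP [0.4609 0.1598] tool d mm 102.6 14.0 roll 39.6
-165 head 124.3 TCP [0.4556 0.1705] tool d mm 109.8 23.4 roll 44.6
-172 head 120.8 TCP [0.4531 0.1783] tool d mm 113.8 30.6 roll 48.1
-177.5 head 118.1 TCP [0.4518 0.1846] tool d mm 116.3 36.5 roll 50.9
-179 head 117.3 TCP [0.4516 0.1864] tool d mm 116.8 38.2 roll 51.6
```

Emit:
step_arm --commands '[{"fingers": 0.81,"dx": 0.004,"dy": 0.0025,"dz": -0.004,"roll": 0},{"fingers": 0.81,"dx": 0.011,"dy": 0.0025,"dz": -0.004,"roll": 0},{"fingers": 0.81,"dx": 0.017,"dy": -0.0003,"dz": -0.004,"roll": 2},{"fingers": 0.81,"dx": 0.023,"dy": -0.0032,"dz": -0.004,"roll": 4.6},{"fingers": 0.81,"dx": 0.029,"dy": -0.005,"dz": -0.004,"roll": 7},{"fingers": 0.81,"dx": 0.0352,"dy": -0.0069,"dz": -0.004,"roll": 9.6},{"fingers": 0.81,"dx": 0.0415,"dy": -0.0079,"dz": -0.004,"roll": 12},{"fingers": 0.81,"dx": 0.0477,"dy": -0.0085,"dz": -0.004,"roll": 14.6}]'

```text
time: 15.45
tool_pos: [0.5144, 0.1265, 0.028]
tcp_rot: [0.699, 3.061, -0.001]
wrist_force: [0.5, -3.4, 1.2]
width: 0.095
grip_force: 1.9
```

```bash
python3 kp.py
```

```text
[0.5144 0.1265 0.028 ] 154.27729854183897 [ 0.19  0.21  2.09 -0.    0.84 -0.93] [ 0.5 -3.4  1.2] 15.45
cap 886 [0.5045 0.1358 0.0466] [0.027 0.027 0.02 ]
bar ang -99.82655154716312 q 1.355657416880099 n 4539 centroid line ang -103.3202035079744
-75 head 169.3 TCP [0.548  0.1312] tool d mm -28.3 18.9 roll -15.1
-85 head 164.3 TCP [0.5357 0.1278] tool d mm -18.7 10.4 roll -10.1
-95 head 159.3 TCP [0.5231 0.1264] tool d mm -7.9 3.7 roll -5.1
-105 head 154.3 TCP [0.5105 0.1273] tool d mm 3.8 -1.0 roll -0.1
-115 head 149.3 TCP [0.4984 0.1302] tool d mm 16.0 -3.6 roll 4.9
-125 head 144.3 TCP [0.4871 0.1351] tool d mm 28.4 -4.1 roll 9.9
-135 head 139.3 TCP [0.4768 0.1419] tool d mm 40.5 -2.4 roll 14.9
-145 head 134.3 TCP [0.468  0.1502] tool d mm 52.0 1.3 roll 19.9
-155 head 129.3 TCP [0.4609 0.1598] tool d mm 62.6 6.9 roll 24.9
-165 head 124.3 TCP [0.4556 0.1705] tool d mm 72.0 14.1 roll 29.9
-172 head 120.8 TCP [0.4531 0.1783] tool d mm 77.7 20.1 roll 33.4
-177.5 head 118.1 TCP [0.4518 0.1846] tool d mm 81.6 25.2 roll 36.2
-179 head 117.3 TCP [0.4516 0.1864] tool d mm 82.6 26.7 roll 36.9
```

Emit:
step_arm --commands '[{"fingers": 0.81,"dx": 0.006,"dy": -0.0014,"dz": 0.002,"roll": 2.5},{"fingers": 0.81,"dx": 0.0122,"dy": -0.0026,"dz": 0.003,"roll": 5},{"fingers": 0.81,"dx": 0.0184,"dy": -0.003,"dz": 0.003,"roll": 7.5},{"fingers": 0.81,"dx": 0.0246,"dy": -0.0031,"dz": 0.003,"roll": 10},{"fingers": 0.81,"dx": 0.0307,"dy": -0.0025,"dz": 0.003,"roll": 12.5},{"fingers": 0.81,"dx": 0.0367,"dy": -0.0014,"dz": 0.003,"roll": 15},{"fingers": 0.81,"dx": 0.0425,"dy": 0.0004,"dz": 0.003,"roll": 17.5},{"fingers": 0.81,"dx": 0.0482,"dy": 0.0023,"dz": 0.003,"roll": 20}]'

```text
time: 16.5
tool_pos: [0.4718, 0.1502, 0.0246]
tcp_rot: [1.22, 2.895, 0.0]
wrist_force: [1.1, -0.8, -0.0]
width: 0.095
grip_force: 0.4
```

```bash
python3 kp.py
```

```text
[0.4718 0.1502 0.0246] 134.29526738378098 [ 0.26  0.16  2.16 -0.    0.82 -0.52] [ 1.1 -0.8 -0. ] 16.5
cap 1412 [0.4626 0.1584 0.0464] [0.029 0.027 0.02 ]
bar ang -142.78956218969006 q 0.6058114245986395 n 4553 centroid line ang -146.08747176208797
-75 head 169.3 TCP [0.548  0.1312] tool d mm -66.8 41.4 roll -35.1
-85 head 164.3 TCP [0.5357 0.1278] tool d mm -60.7 30.1 roll -30.1
-95 head 159.3 TCP [0.5231 0.1264] tool d mm -52.8 20.1 roll -25.1
-105 head 154.3 TCP [0.5105 0.1273] tool d mm -43.4 11.7 roll -20.1
-115 head 149.3 TCP [0.4984 0.1302] tool d mm -32.9 5.1 roll -15.1
-125 head 144.3 TCP [0.4871 0.1351] tool d mm -21.4 0.4 roll -10.1
-135 head 139.3 TCP [0.4768 0.1419] tool d mm -9.5 -2.2 roll -5.1
-145 head 134.3 TCP [0.468  0.1502] tool d mm 2.6 -2.6 roll -0.1
-155 head 129.3 TCP [0.4609 0.1598] tool d mm 14.5 -1.0 roll 4.9
-165 head 124.3 TCP [0.4556 0.1705] tool d mm 25.8 2.6 roll 9.9
-172 head 120.8 TCP [0.4531 0.1783] tool d mm 33.2 6.3 roll 13.4
-177.5 head 118.1 TCP [0.4518 0.1846] tool d mm 38.6 9.8 roll 16.2
-179 head 117.3 TCP [0.4516 0.1864] tool d mm 40.0 10.8 roll 16.9
```

Emit:
step_arm --commands '[{"fingers": 0.81,"dx": 0.006,"dy": 0.0004,"dz": 0,"roll": 2.5},{"fingers": 0.81,"dx": 0.0119,"dy": 0.0016,"dz": 0,"roll": 5},{"fingers": 0.81,"dx": 0.0175,"dy": 0.0033,"dz": 0,"roll": 7.5},{"fingers": 0.81,"dx": 0.0232,"dy": 0.0052,"dz": 0,"roll": 10},{"fingers": 0.81,"dx": 0.027,"dy": 0.007,"dz": 0,"roll": 12},{"fingers": 0.81,"dx": 0.0306,"dy": 0.0089,"dz": 0,"roll": 13.4},{"fingers": 0.81,"dx": 0.0335,"dy": 0.0107,"dz": 0,"roll": 15},{"fingers": 0.81,"dx": 0.036,"dy": 0.0124,"dz": 0,"roll": 16.2}]'

```text
time: 17.55
tool_pos: [0.4557, 0.1848, 0.0244]
tcp_rot: [1.615, 2.695, 0.0]
wrist_force: [0.2, -0.6, -0.1]
width: 0.095
grip_force: 0.3
```

```bash
python3 kp.py|head -3;python3 kp.py|tail -2
```

```text
[0.4557 0.1848 0.0244] 118.1311029104424 [ 0.33  0.15  2.17  0.    0.82 -0.16] [ 0.2 -0.6 -0.1] 17.55
cap 1451 [0.4488 0.195  0.0463] [0.031 0.032 0.02 ]
bar ang -177.32038061537355 q 0.0031349496621376144 n 3099 centroid line ang -177.82040798584455
-177.5 head 118.1 TCP [0.4518 0.1846] tool d mm 1.5 -3.7 roll 0.0
-179 head 117.3 TCP [0.4516 0.1864] tool d mm 3.1 -3.1 roll 0.8
```

Emit:
step_arm --commands '[{"fingers": 0.81,"dx": 0.0012,"dy": 0.0006,"dz": 0,"roll": 0},{"fingers": 0.81,"dx": 0.0024,"dy": 0.0012,"dz": 0,"roll": 0},{"fingers": 0.81,"dx": 0.0032,"dy": 0.0016,"dz": 0,"roll": 0}]'

```text
time: 18.02
tool_pos: [0.4556, 0.1866, 0.0242]
tcp_rot: [1.611, 2.696, -0.004]
wrist_force: [1.5, -9.5, 1.4]
width: 0.092
grip_force: 4.6
```

Emit:
step_arm --commands '[{"fingers": 0.81,"dx": -0.01,"dy": -0.004,"dz": 0,"roll": 0},{"fingers": 0.81,"dx": -0.03,"dy": -0.013,"dz": 0,"roll": 0},{"fingers": 0.81,"dx": -0.05,"dy": -0.022,"dz": -0.03,"roll": 0},{"fingers": 0.81,"dx": -0.07,"dy": -0.03,"dz": -0.08,"roll": 5},{"fingers": 0.81,"dx": -0.08,"dy": -0.034,"dz": -0.13,"roll": 15},{"fingers": 0.81,"dx": -0.08,"dy": -0.034,"dz": -0.18,"roll": 25},{"fingers": 0.81,"dx": -0.08,"dy": -0.034,"dz": -0.2,"roll": 25},{"fingers": 0.81,"dx": -0.08,"dy": -0.034,"dz": -0.2,"roll": 25}]'

```text
time: 19.02
tool_pos: [0.465, 0.1018, 0.2265]
tcp_rot: [2.157, 2.28, 0.007]
wrist_force: [0.2, -0.2, -0.1]
width: 0.095
grip_force: 0.0
```

```bash
python3 rim.py; python3 kp.py|head -3; python3 - <<'E'
import cv2;i=cv2.imread('pics/k.png');cv2.imwrite('pics/kf.png',cv2.resize(i,None,fx=1.5,fy=1.5))
E
```

```text
[0.465  0.1018 0.2265] toolx deg 93.18529020769871 [ 0.2 -0.2 -0.1] 0.09531845183661365 19.025
mould [0.4581 0.2461] z 0.0536 res mm 0.23
dock xy mm 1.9179700544098681 1.2409318045717785
mould in tool xy mm 144.2238862517631 -0.06418386634695568
[0.4637 0.1016 0.2246] 93.19185624946407 [ 0.16 -0.12  2.03  0.    1.23  0.11] [-0.2  0.2  0.6] 19.075
cap 114 [0.4435 0.1992 0.047 ] [0.01  0.011 0.003]
bar ang -177.6519365579972 q 6.280533513988388 n 1082 centroid line ang -178.01790114190226
```

View pics/kf.png

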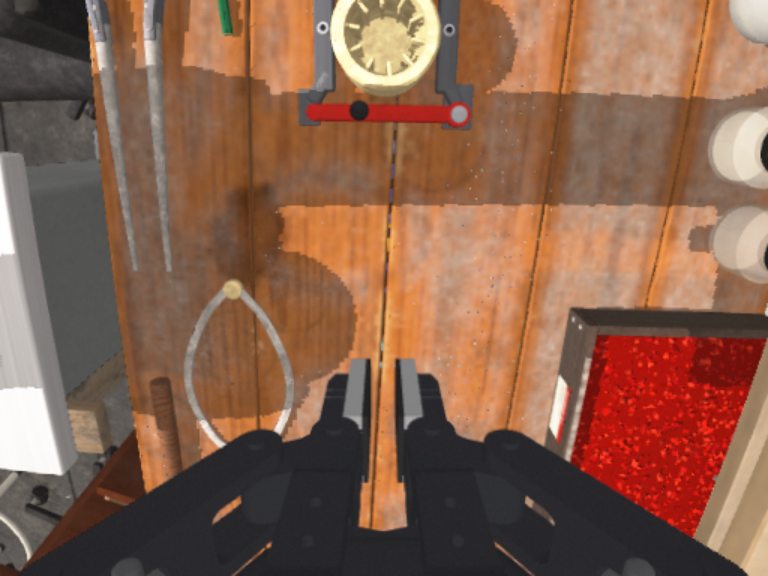

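The picture shows the mould upright in the dock at about (385, 40), mouth up. The red keeper is shut across behind it from (310, 112) to (460, 113), and the robot is clear.

```bash
python3 -c "from workcell import *;print(finish_job())"
```

```text
the job is handed in; nothing more can be done
None
```

The mould stands upright, mouth up, fully home against the back rail of the dock, with the red keeper shut to its stop behind it. The job was handed in at about 19 s on the clock.

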